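Stack the picking trays with alternate mouths

ROBOT

A 6-joint arm with a two-finger parallel gripper is mounted at the origin on the work surface; the furniture and walls round the work are solid. World frame = base frame: x ahead of the robot, y to its left, z up, the work surface at z = 0. Lengths are in m, angles in rad, forces in N, time in s.
With the tool pointing down it reaches from about 0.4 to 0.825 m from the base axis. Payload 7 kg.
Tool frame: the origin (TCP) lies at the very end of the fingers, on their centre line; the grasp point (between the pads) lies arm.hold_point_z behind it (arm.hold_point_z is the distance from the TCP to the grasp point, in m); z points along the fingers, y is the line along which they close (so a half turn about z gives the same grasp; the last joint's range is limited). The gripper opens to 88 mm and grips with 3 to 60 N. Pads are 19 mm wide; open, the fingers measure 130 mm over their backs; the gripper's body (78 mm by 193 mm) begins 47 mm behind the grasp point.
Start: joints at [1.509, 0.359, 0.012, 0, -1.224, -0.288], TCP at [0.231, 0.634, 0.227] pointing down, gripper open.
Joint ranges: [-3.07, 3.07], [-1.43, 2.12], [-1.02, 1.25], [-3.03, 1.67], [-3.05, -0], [-3.03, 3.03]. Speed limits (rad/s): [2.39, 2.39, 3.01, 3.14, 3.14, 3.14].

INTERFACE

Orientations are given as [roll, pitch, yaw] about the fixed x, y, z axes, in that order (R = Rz(yaw) Ry(pitch) Rx(roll)).
In Python, from station import arm gives the robot as it stands.
- The arm moves only by the tool nudge_tcp, called as a command line: name --argument value ..., lists and objects as JSON in quotes. Schema: {"type":"object","properties":{"offsets":{"type":"array","items":{"type":"number"},"minItems":5,"maxItems":100},"grip_n":{"type":"number"},"only":{"type":"string"},"quiet":{"type":"boolean"},"lines":{"type":"string"}},"required":["offsets"],"additionalProperties":false}. offsets is one flat list of numbers that holds 1 to 20 rows one after another, with no inner brackets; each row has 5 numbers: the finger opening in m, then dx, dy, dz in m, then a turn about the tool's z in rad; each row is the pose to reach, as a shift and turn from the pose commanded when the call began, along the tool's axes at that moment; what a row does not reach only later rows make up. A row lasts 1/12 s, in which the tool goes at most 0.0417 m and 0.125 rad, less where a joint would pass 70% of its speed; a pose out of reach is approached as far as the arm can. The fingers move at their own pace and stop on an object; grip_n is the grip in N (left out, the last holds). Time passes only in rows, so rows that do not move let the fingers close. The tool returns the time, the measured TCP pose, the force, the opening and the grip force at its end. only (a regular expression) keeps the lines of the reply that match it, lines (a string "A,B") keeps lines A to B, and quiet returns only ok. Input that does not fit is refused with a message, and nothing moves.
- arm.get_state(): the state, without advancing time (a new reading comes with each control period).
- arm.grab_frame(name): name is "scene" or "side" or "wrist"; returns the picture (480x640x3 uint8, red, green, blue); there is no depth.
- arm.camera_params(name): a dict with "fx", "fy", "cx", "cy" (pixels), "T" (4x4, takes a point from camera to world coordinates); the wrist camera has in their place "hand_eye" (4x4, takes a point from camera to tool coordinates, whose origin is the TCP and whose axes are the flange's). Camera axes: x right, y down, z forward; pixel columns grow to the right and rows downward; lengths in m; the calibration is good to about 2 mm. The wrist camera is an equidistant fisheye: a pixel r from the principal point sees the ray r / f radians off the axis. A picture is of the moment at which its call begins: read the wrist's pose just before it. camera_params takes no time and is no camera call.
- arm.job_done(): hands the job in; it is judged then, once.
The state is a dict: "t": time; "q": joint angles; "qd": joint speeds; "joint_efforts": joint torques, N m; "eef_pos": TCP position; "ee_rot": TCP orientation; "force": force on the tool from outside, world axes, zero at the start; "moment": the same for the moment, N m; "width": finger opening in m; "gripper_force": force on a finger pad.
Only numpy, scipy, OpenCV 4.12 (cv2) and the standard library are available. Lean on these libraries where they do the work, as an engineer would, in place of code of your own. Each camera call takes 0.05 s, during which the arm holds its last target. There are 200 camera calls.

TASK

Stack the other three picking trays on the tray of bolts where it stands: first the tray with the larger carton, then the tray with the small box, and the empty tray, which now stands on its end and has to be tipped down onto its base, on top. Turn every tray end for end to the one below, so that it sits set back from the lower one's picking mouth and all mouths stay open, with its foot dropped home inside the rim below. Keep the loaded trays level with their stock in them, knock nothing else about, and let go.

Things in the scene. Friction and masses are not known exactly. Their poses are not given: they have to be found in the camera images.
- bolt_tray: Lowest tray, full of steel bolts, 0.8 kg. All four trays are alike: grey plastic, 150 x 64 x 56 mm (long, wide, high), walls 4 mm. Origin: middle of the length and width, on the underside of the foot. z up out of the open top; x lengthways from the low picking mouth (-x end) to the full-height rear wall (+x end); y across. Inner floor at z = 9 mm.
- bolt_tray_seat (a point): Seat of the bolt tray, at x = 39, y = 0, z = 50 mm in its frame, its axes parallel to the tray's: the origin of a tray seated on top and turned end for end (yaw + pi) comes here. Every tray seats the next one so. The long walls that carry it are full height (z 6 to 56 mm) from x = -25 to +75 mm and slope down to a 28 mm front lip at the mouth.
- carton_tray: Tray with the larger carton standing loose in its rear half, below the rim; 0.22 kg plus the carton, 0.18 to 0.35 kg. Shape and axes as the bolt tray. Starts on its foot on the desk. Foot of every tray: 6 mm deep, x from -28 to +57 mm, 50 mm wide, its lower half 3 mm smaller all round to lead in; it drops between the long walls (56 mm apart) of the tray below.
- box_tray: Tray with the small box loose in its rear half, below the rim; 0.22 kg plus the box, under 0.1 kg. Shape and axes as the bolt tray. Starts on its foot on the desk. Lengthways the foot of the next tray drops between the rear wall and a 4 mm bridge across the top at x = -24 mm (93 mm clear for the 85 mm foot): play 4 mm to each end, 3 mm to each side.
- empty_tray: Empty tray, 0.18 to 0.31 kg, shape and axes as the bolt tray. Starts on end on its rear wall, 150 mm tall: its -x axis up, +z (open top) roughly to world -x, origin 75 mm up. The front lip's edge is then on top, 28 mm from the underside plane; pushed there from the open side it goes over at about 15 degrees and falls onto its foot. A grey amplifier, 125 mm high, stands close by.
- carton: Closed brown carton, 47 x 74 x 34 mm, lying loose in the carton tray with its 74 mm along the tray. Origin: centre of its underside.
- small_box: Closed dark blue box, 35 x 50 x 26 mm, lying loose in the box tray with its 50 mm along the tray. Origin: centre of its underside.
- spray_can: Bystander, to be left alone: blue spray can with a red cap, 63 mm wide, 202 mm tall, standing. Origin: centre of its underside.
- coffee_mug: Bystander, to be left alone: white spotted mug, 78 mm wide (114 with the handle), 93 mm tall. Origin: centre of its underside.
- tape_measure: Bystander, to be left alone: yellow tape measure, 38 x 84 x 64 mm. Origin: centre of its underside.
- stapler: Bystander, to be left alone: black stapler, 33 x 145 x 48 mm. Origin: centre of its underside.
- pill_bottle: Bystander, to be left alone: small white bottle with a blue cap, 42 mm wide, 76 mm tall. Origin: centre of its underside.
- cash_box: Bystander, to be left alone: dark green steel cash box, 125 x 160 x 83 mm. Origin: centre of its underside.

How it is judged:
By the outcome, as a careful person would: the job done as asked, in the order asked, and still so for the second after the job is handed in, with the robot touching nothing.
It also fails if it takes over 67 s, if anything falls off the work surface, if the arm or the gripper's body presses on something with over 40 N, if the wrist force passes 120 N, or if a joint passes its speed limit or range.

## Working session

There is one attempt and no reset: what is moved stays moved. The work goes in short steps, Python scripts to look and compute and a tool call to move; the robot and the scene stay as the last step left them, time stands still between calls to the robot, and variables do not carry over. Pictures are saved under pics/ and viewed, at most 10 in all, crops included, and the job is handed in when it is done.

```bash
ls; mkdir -p pics
```

Run:
```python
from station import arm
import cv2,numpy as np
print(arm.hold_point_z); s=arm.get_state(); print(s['t'],s['eef_pos'],s['ee_rot'],s['width'])
for n in ['scene','side','wrist']:
    p=arm.camera_params(n); print(n,{k:np.round(v,4).tolist() for k,v in p.items()})
    cv2.imwrite(f'pics/{n}0.png',arm.grab_frame(n)[:,:,::-1])
```

```text
pics
station.py
0.0188
0.0 [0.23118654 0.6336656  0.22564662] [ 3.13995889e+00 -1.51149929e-04 -3.49893941e-01] 0.08738510659980936
scene {'fx': 500.4261, 'fy': 500.4261, 'cx': 314.3006, 'cy': 233.9025, 'T': [[0.5866, -0.5384, 0.6049, -0.2408], [-0.8099, -0.3865, 0.4413, -0.625], [-0.0038, -0.7488, -0.6628, 0.8944], [0.0, 0.0, 0.0, 1.0]]}
side {'fx': 567.6924, 'fy': 567.6924, 'cx': 325.4822, 'cy': 241.1531, 'T': [[0.8843, -0.2926, 0.3639, -0.0762], [-0.4668, -0.5692, 0.6769, -1.2092], [0.0091, -0.7684, -0.6399, 1.1405], [0.0, 0.0, 0.0, 1.0]]}
wrist {'fx': 371.6483, 'fy': 371.6483, 'cx': 319.978, 'cy': 240.2056, 'hand_eye': [[-0.0008, -0.9502, -0.3116, 0.0845], [1.0, -0.0006, -0.0005, -0.0001], [0.0003, -0.3116, 0.9502, -0.1577], [0.0, 0.0, 0.0, 1.0]]}
```

View pics/scene0.png

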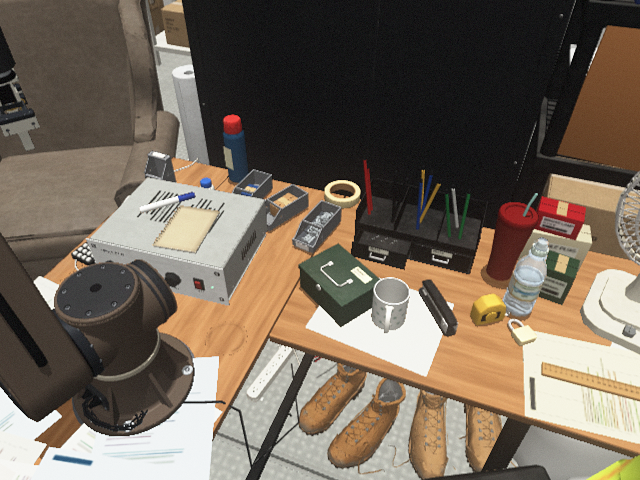

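View pics/side0.png

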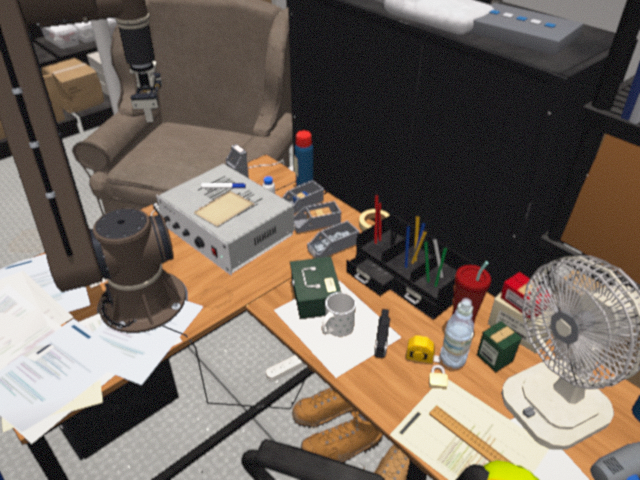

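The scene view shows the bolt tray at (318,227), the carton tray at (287,204) and the box tray at (254,183). The empty tray stands on end behind the amplifier at (158,165), the can is at (234,150), and the pill bottle cap at (206,183). The side view agrees: bolts at (332,240), carton at (318,217), box at (305,195), empty at (237,157).

View pics/wrist0.png

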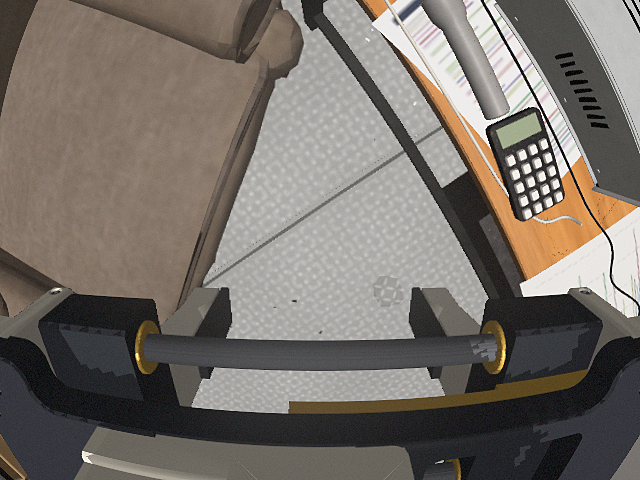

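Create h.py:
```python
import numpy as np,cv2
from scipy.spatial.transform import Rotation as R
from station import arm
def tool(s=None):
    s=s or arm.get_state(); T=np.eye(4); T[:3,:3]=R.from_euler('xyz',s['ee_rot']).as_matrix(); T[:3,3]=s['eef_pos']; return T
def ray(n,uv,Tt=None):
    p=arm.camera_params(n); u,v=uv; x=np.array([(u-p['cx'])/p['fx'],(v-p['cy'])/p['fy']])
    if n=='wrist':
        r=np.hypot(*x); d=np.r_[x/max(r,1e-9)*np.sin(r),np.cos(r)]; T=Tt@np.array(p['hand_eye'])
    else: d=np.r_[x,1.]; T=np.array(p['T'])
    return T[:3,3],T[:3,:3]@d
def onz(n,uv,z,Tt=None):
    o,d=ray(n,uv,Tt); return o+d*(z-o[2])/d[2]
def proj(n,P,Tt=None):
    p=arm.camera_params(n); T=np.array(p['hand_eye']) if n=='wrist' else np.array(p['T'])
    if n=='wrist': T=Tt@T
    c=np.linalg.inv(T)@np.r_[P,1]; c=c[:3]
    if n=='wrist':
        r=np.hypot(c[0],c[1]); a=np.arctan2(r,c[2]); x=c[:2]/r*a
    else: x=c[:2]/c[2]
    return x*p['fx']+[p['cx'],p['cy']]
def shift(P,Tt=None):
    Tt=tool() if Tt is None else Tt
    return Tt[:3,:3].T@(np.array(P)-Tt[:3,3])
```

Run:
```python
import cv2
a=cv2.imread('pics/scene0.png')[140:260,130:350]; b=cv2.imread('pics/side0.png')[130:265,220:380]
a=cv2.resize(a,None,fx=3.6,fy=3.6,interpolation=2)
cv2.imwrite('pics/a.png',a)
```

```text
(no output)
```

View pics/a.png

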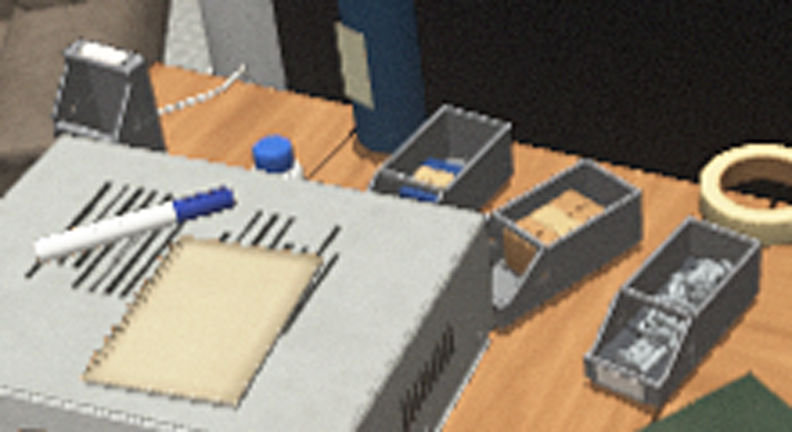

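Crop (3.6x, offset 130,140): rear rim corners are at (690,221)/(759,240) for bolts, (587,161)/(640,190) for the carton tray and (448,107)/(511,124) for the box tray. The empty tray's lip label is at (104,55). All mouths point toward the robot side.

Run:
```python
from h import *
f=lambda u,v:(130+u/3.6,140+v/3.6)
for n,a,b in [('bolt',(690,221),(759,240)),('carton',(587,161),(640,190)),('box',(448,107),(511,124))]:
    A=onz('scene',f(*a),.056);B=onz('scene',f(*b),.056); d=B-A; print(n,A.round(3),B.round(3),np.linalg.norm(d).round(3),'yaw x',np.degrees(np.arctan2(d[1],d[0])+np.pi/2).round(1))
    d/=np.linalg.norm(d); ax=np.array([-d[1],d[0],0]); print('  centre',((A+B)/2-ax*.075).round(3))
for a in [(75,42),(145,55),(130,70),(64,55)]: print('empty top',onz('scene',f(*a),.15).round(3))
print('bolt lip',onz('scene',f(590,375),.028),onz('scene',f(655,405),.028))
print('pill',onz('scene',f(273,150),.076),'can',onz('scene',(232,122),.202))
print('amp',[onz('scene',f(*c),.125).round(3) for c in [(65,138),(495,212)]], onz('scene',(222,275),.125).round(3),onz('scene',(92,235),.125).round(3))
```

```text
bolt [ 0.645 -0.005  0.056] [ 0.656 -0.06   0.056] 0.056 yaw x 11.4
  centre [ 0.577 -0.047  0.056]
carton [0.66  0.106 0.056] [0.654 0.049 0.056] 0.057 yaw x -6.3
  centre [0.582 0.086 0.056]
box [0.653 0.245 0.056] [0.665 0.187 0.056] 0.059 yaw x 11.1
  centre [0.585 0.202 0.056]
empty top [0.453 0.438 0.15 ]
empty top [0.472 0.381 0.15 ]
empty top [0.451 0.374 0.15 ]
empty top [0.436 0.431 0.15 ]
bolt lip [ 0.48759531 -0.02900903  0.028     ] [ 0.48960588 -0.08462076  0.028     ]
pill [0.50780187 0.29622801 0.076     ] can [0.63936827 0.29996961 0.202     ]
amp [array([0.384, 0.377, 0.125]), array([0.501, 0.061, 0.125])] [ 0.24  -0.031  0.125] [0.158 0.304 0.125]
```

nudge_tcp --offsets '[0.088, 0, 0, -0.13, 0, 0.088, 0, 0, -0.13, 0, 0.088, 0.1, 0.08, -0.13, -0.1, 0.088, 0.4, 0.315, -0.13, -0.35, 0.088, 0.4, 0.315, -0.13, -0.35, 0.088, 0.4, 0.315, -0.13, -0.35, 0.088, 0.4, 0.315, -0.13, -0.35, 0.088, 0.4, 0.315, -0.13, -0.35, 0.088, 0.4, 0.315, -0.13, -0.35, 0.088, 0.4, 0.315, -0.13, -0.35, 0.088, 0.4, 0.315, -0.13, -0.35, 0.088, 0.4, 0.315, -0.13, -0.35, 0.088, 0.4, 0.315, -0.13, -0.35, 0.088, 0.4, 0.315, -0.13, -0.35, 0.088, 0.4, 0.315, -0.13, -0.35, 0.088, 0.4, 0.315, -0.13, -0.35, 0.088, 0.4, 0.315, -0.13, -0.35]'

```text
t: 1.57
eef_pos: [0.4994, 0.2003, 0.3563]
ee_rot: [3.142, 0.0, -0.002]
force: [-0.5, -0.7, 0.1]
width: 0.0876
gripper_force: 0.0
```

Run:
```python
from h import *
s=arm.get_state(); print(s['q'],s['t'])
np.save('T1.npy',tool(s)); cv2.imwrite('pics/w1.png',arm.grab_frame('wrist')[:,:,::-1])
```

```text
[ 7.45816889e-01  7.28161900e-02 -6.66028343e-02 -2.48057594e-04
 -1.43172949e+00  8.22934917e-01] 1.5667
```

View pics/w1.png

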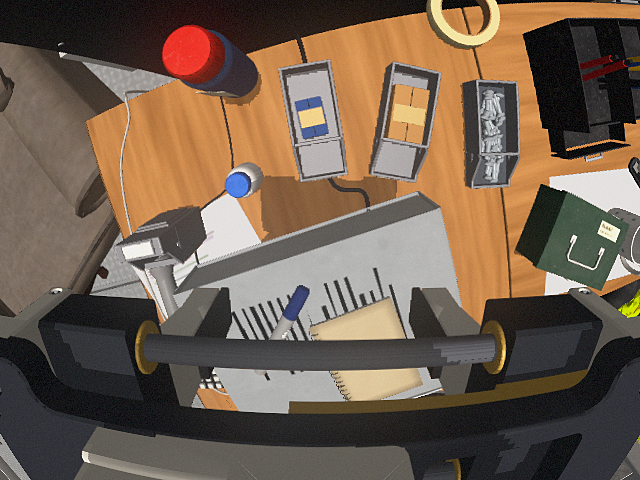

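The wrist view shows all four trays: box (313,120), carton (405,122), bolts (490,134) and empty on end (165,235), mouth lip toward the lower left. The cash box, pen tray and can are clear.

Run:
```python
import cv2,numpy as np
w=cv2.imread('pics/w1.png')
a=cv2.resize(w[50:195,265:530],None,fx=3,fy=3,interpolation=2)
b=cv2.resize(w[203:270,110:220],None,fx=2.4,fy=2.4,interpolation=2)
c=np.zeros((a.shape[0]+b.shape[0],a.shape[1],3),np.uint8); c[:a.shape[0]]=a; c[a.shape[0]:,:b.shape[1]]=b
print(c.shape,a.shape); cv2.imwrite('pics/w1c.png',c)
```

```text
(596, 795, 3) (435, 795, 3)
```

View pics/w1c.png

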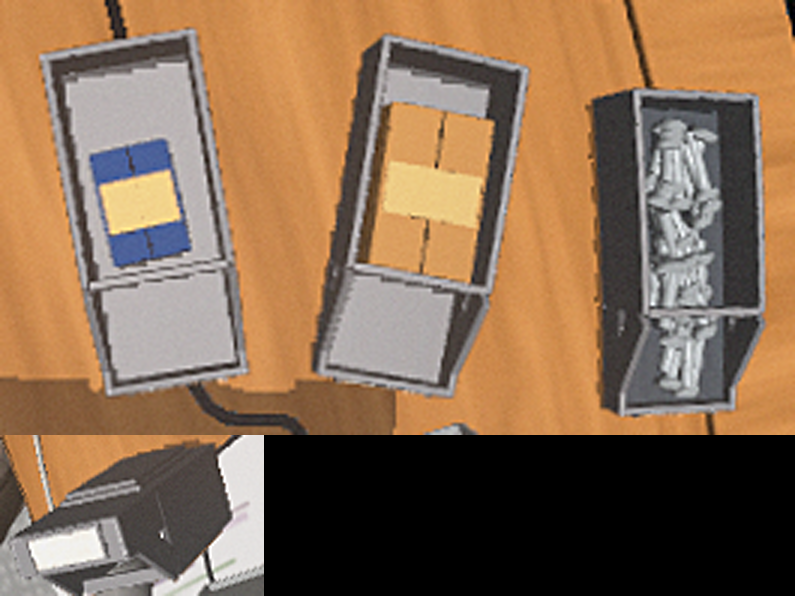

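Create m.py:
```python
from h import *
T=np.load('T1.npy')
def fit(src,dst): # 2D rigid src->dst
    a,b=np.array(src),np.array(dst); ca,cb=a.mean(0),b.mean(0); H=(a-ca).T@(b-cb); th=np.arctan2(H[0,1]-H[1,0],H[0,0]+H[1,1])
    c,s=np.cos(th),np.sin(th); M=np.array([[c,-s],[s,c]]); t=cb-M@ca; return t,th,np.linalg.norm((a@M.T+t)-b,axis=1)
```

Run:
```python
from m import *
D={'box':[(42,57),(194,30),(88,288),(235,262),(107,393),(245,373)],'carton':[(384,37),(527,69),(350,267),(490,292),(317,374),(452,393)],'bolt':[(635,91),(760,97),(643,312),(765,315),(620,413),(733,409)]}
L=[(.075,.032),(.075,-.032),(-.026,.032),(-.026,-.032),(-.075,.032),(-.075,-.032)]; Z=[.056]*4+[.028]*2
for n,c in D.items():
    W=[onz('wrist',(265+u/3,50+v/3),z,T)[:2] for (u,v),z in zip(c,Z)]
    t,th,r=fit(L,W); print(n,t.round(4),'yaw',th.round(4),'res mm',(r*1e3).round(1)); 
    c,s=np.cos(th),np.sin(th)
    print('   scene chk', [proj('scene',[t[0]+c*x-s*y,t[1]+s*x+c*y,.056]).round(1).tolist() for x,y in L[:2]])
E_=[(12,545),(118,517),(25,592),(128,563)]
W=np.array([onz('wrist',(110+u/2.4,203+(v-435)/2.4),.15,T)[:2] for u,v in E_])
t,th,r=fit([(0,.032),(0,-.032),(-.028,.032),(-.028,-.032)],W); print('empty underside edge mid',t,th,r*1e3,W.round(3).tolist())
# box/carton positions, bystanders
print('can',onz('wrist',(195,52),.202,T),'pill',onz('wrist',(240,183),.076,T))
print('amp', [onz('wrist',p,.125,T).round(3).tolist() for p in [(178,290),(441,208),(423,192)]])
print('pens', [onz('wrist',p,.06,T).round(3).tolist() for p in [(553,150),(525,35),(560,20)]],'cash',onz('wrist',(545,187),.083,T).round(3),onz('wrist',(517,262),.083,T).round(3))
print('roll',onz('wrist',(464,15),.02,T).round(3))
```

```text
box [0.5846 0.2073] yaw 0.1618 res mm [2.4 2.4 2.9 1.7 1.5 2.2]
   scene chk [[253.0, 169.0], [271.7, 174.5]]
carton [0.5848 0.0917] yaw -0.1459 res mm [2.6 2.6 2.3 1.9 0.4 2.4]
   scene chk [[292.1, 183.4], [308.0, 192.7]]
bolt [ 0.5776 -0.0363] yaw 0.075 res mm [2.3 1.8 2.2 0.5 1.6 1.4]
   scene chk [[321.1, 199.6], [341.5, 207.2]]
empty underside edge mid [0.46354349 0.41005217] 0.21925733186095095 [3.12205209 2.40252499 1.38436004 4.08627291] [[0.455, 0.439], [0.469, 0.377], [0.43, 0.436], [0.446, 0.376]]
can [0.65025273 0.30656985 0.202     ] pill [0.51326935 0.2974568  0.076     ]
amp [[0.393, 0.375, 0.125], [0.494, 0.066, 0.125], [0.511, 0.089, 0.125]]
pens [[0.566, -0.123, 0.06], [0.721, -0.071, 0.06], [0.756, -0.133, 0.06]] cash [ 0.517 -0.099  0.083] [ 0.41  -0.071  0.083]
roll [0.746 0.003 0.02 ]
```

The crop gives the outer rim corners to about 1 px; the fit residuals are about 2 mm, and the empty's front face is at (12,545)–(128,563). I'll check the pen heights and tray corners near the stacking place.

Run:
```python
from m import *
def tri(a,b):
    o1,d1=ray('scene',a); o2,d2=ray('wrist',b,T); d1=d1/np.linalg.norm(d1);d2=d2/np.linalg.norm(d2)
    A=np.array([d1,-d2]).T; k=np.linalg.lstsq(A,o2-o1,rcond=None)[0]; p,q=o1+k[0]*d1,o2+k[1]*d2; return ((p+q)/2).round(3),np.linalg.norm(p-q).round(4)
w=cv2.imread('pics/w1.png').astype(int); s=cv2.imread('pics/scene0.png').astype(int)
red=lambda i:(i[...,2]>110)&(i[...,1]<60)&(i[...,0]<70)
for n,i,(u0,u1,v0,v1) in [('w',w,(530,640,20,150)),('s',s,(350,385,150,220))]:
    v,u=np.nonzero(red(i)[v0:v1,u0:u1]); u+=u0;v+=v0; print(n,len(u)); 
    if len(u): 
        for k in (u.argmin(),u.argmax(),v.argmin(),v.argmax()): print('  ',u[k],v[k])
# front edge top-left corner of pen box : scene (357,197)?  wrist (525,35)
print('penbox backleft',tri((359,193),(525,37)))
print('penbox front-left top', tri((356,228),(547,100)))
```

```text
w 23
   609 55
   626 66
   609 55
   625 66
s 188
   364 161
   372 209
   364 161
   368 213
penbox backleft (array([ 0.72 , -0.072,  0.065]), np.float64(0.009))
penbox front-left top (array([ 0.636, -0.126,  0.03 ]), np.float64(0.0065))
```

nudge_tcp --offsets '[0.088, 0.09, 0.109, 0.206, 0.144, 0.088, 0.09, 0.109, 0.206, 0.144, 0.088, 0.09, 0.109, 0.206, 0.144, 0.088, 0.09, 0.109, 0.206, 0.144, 0.088, 0.09, 0.109, 0.206, 0.144, 0.088, 0.09, 0.109, 0.206, 0.144, 0.088, 0.09, 0.109, 0.206, 0.144, 0.088, 0.09, 0.109, 0.206, 0.144, 0.088, 0.09, 0.109, 0.206, 0.144]'

```text
t: 2.37
eef_pos: [0.5894, 0.0933, 0.1509]
ee_rot: [3.141, -0.0, -0.143]
force: [-0.3, -0.1, 0.3]
width: 0.0875
gripper_force: 0.0
```

Run:
```python
from m import *
s=arm.get_state(); T=tool(s)
np.save('T2.npy',T); w=arm.grab_frame('wrist')[:,:,::-1]; cv2.imwrite('pics/w2.png',w)
for z in (.05,.08,.12,.15,.18,.2): print(z,onz('scene',(364,161),z).round(3),onz('scene',(371,212),z).round(3),onz('scene',(418,170),z).round(3))
```

```text
0.05 [0.889 0.011 0.05 ] [ 0.69  -0.134  0.05 ] [ 0.942 -0.145  0.05 ]
0.08 [ 0.849 -0.012  0.08 ] [ 0.657 -0.152  0.08 ] [ 0.9   -0.162  0.08 ]
0.12 [ 0.796 -0.042  0.12 ] [ 0.613 -0.175  0.12 ] [ 0.844 -0.185  0.12 ]
0.15 [ 0.756 -0.065  0.15 ] [ 0.58  -0.192  0.15 ] [ 0.802 -0.202  0.15 ]
0.18 [ 0.715 -0.087  0.18 ] [ 0.547 -0.21   0.18 ] [ 0.76  -0.219  0.18 ]
0.2 [ 0.689 -0.102  0.2  ] [ 0.525 -0.221  0.2  ] [ 0.732 -0.23   0.2  ]
```

View pics/w2.png

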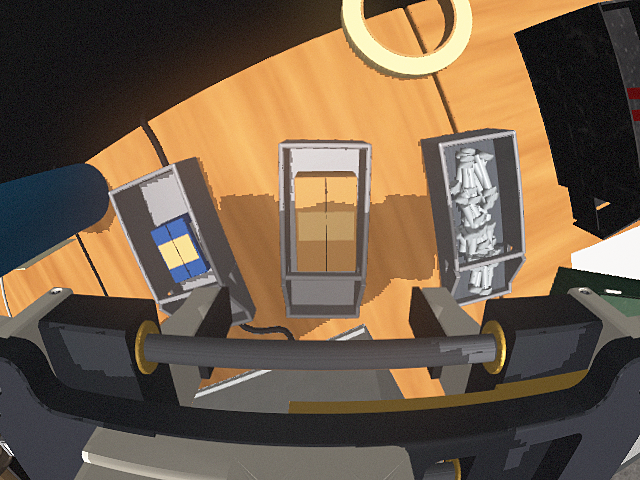

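The close view shows carton tray rim corners at (279,142),(371,144), the bridge at (283,277),(365,277), bolt rim corners at (458,137),(519,130), and its bridge at (462,265),(523,258).

Run:
```python
from m import *
T=np.load('T2.npy')
L=[(.075,.032),(.075,-.032),(-.026,.032),(-.026,-.032),(-.075,.032),(-.075,-.032)]; Z=[.056]*4+[.028]*2
D={'carton':[(279,142),(371,144),(283,277),(365,277),(283,317),(357,318)],'bolt':[(458,137),(519,130),(462,265),(523,258)]}
for n,c in D.items():
    W=[onz('wrist',p,z,T)[:2] for p,z in zip(c,Z)]; t,th,r=fit(L[:len(W)],W); print(n,t.round(4),th.round(4),(r*1e3).round(1),np.round(W,3).tolist())
im=cv2.imread('pics/w2.png'); P=np.load('T1.npy')
print('red pen', [onz('wrist',(635,95),z,T).round(3).tolist() for z in (.06,.1,.15)])
cv2.imwrite('pics/w2c.png',cv2.resize(im[115:325,405:545],None,fx=2.8,fy=2.8,interpolation=2))
```

```text
carton [0.5864 0.0918] -0.1618 [1.4 1.7 2.8 2.3 1.2 0.8] [[0.664, 0.111], [0.654, 0.049], [0.567, 0.125], [0.558, 0.064], [0.517, 0.137], [0.507, 0.073]]
bolt [ 0.5795 -0.0394] 0.0047 [6.6 6.8 5.1 4.3] [[0.653, -0.013], [0.655, -0.064], [0.556, -0.012], [0.553, -0.067]]
red pen [[0.684, -0.193, 0.06], [0.682, -0.149, 0.1], [0.68, -0.094, 0.15]]
```

View pics/w2c.png

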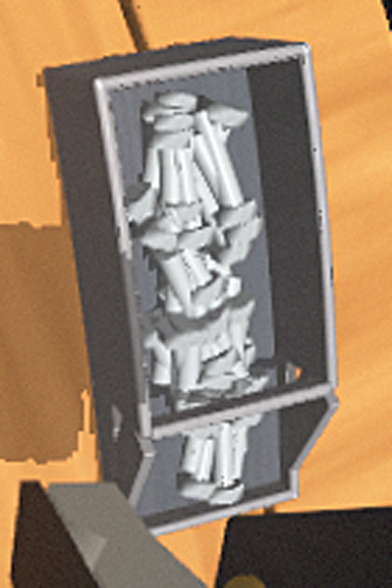

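Bolt rim corners in the full image: (438.6,144.3), (515,131.4), (455.7,268.6), (524.6,256), lip (451.4,304), (511.4,292.5).

Run:
```python
from m import *
T=np.load('T2.npy')
L=[(.075,.032),(.075,-.032),(-.026,.032),(-.026,-.032),(-.075,.032),(-.075,-.032)]; Z=[.056]*4+[.028]*2
W=[onz('wrist',p,z,T)[:2] for p,z in zip([(438.6,144.3),(515,131.4),(455.7,268.6),(524.6,256),(451.4,304),(511.4,292.5)],Z)]
t,th,r=fit(L,W); print(t,th,(r*1e3).round(1),np.round(W,3).tolist())
c=np.array([.5864,.0918])+.01*np.array([np.cos(.155),-np.sin(.155)])
print(shift([*c,.022]),T[:3,3])
```

```text
[ 0.57915495 -0.03610168] 0.08008082943523152 [2.5 2.8 2.8 2.  5.  0.8] [[0.649, 0.002], [0.654, -0.061], [0.553, -0.007], [0.554, -0.069], [0.506, -0.013], [0.506, -0.074]]
[0.00676031 0.00256876 0.12991199] [0.5893545  0.09331774 0.15093003]
```

nudge_tcp --offsets '[0.088, 0.007, 0.003, 0.04, 0.011, 0.088, 0.007, 0.003, 0.08, 0.011, 0.088, 0.007, 0.003, 0.12, 0.011, 0.088, 0.007, 0.003, 0.129, 0.011, 0.088, 0.007, 0.003, 0.129, 0.011, 0.05, 0.007, 0.003, 0.129, 0.011, 0.05, 0.007, 0.003, 0.129, 0.011, 0.05, 0.007, 0.003, 0.129, 0.011, 0.05, 0.007, 0.003, 0.129, 0.011, 0.05, 0.007, 0.003, 0.129, 0.011, 0.05, 0.007, 0.003, 0.12, 0.011, 0.05, 0.007, 0.003, 0.10, 0.011, 0.05, 0.007, 0.003, 0.07, 0.011, 0.05, 0.007, 0.003, 0.04, 0.011, 0.05, 0.007, 0.003, 0.02, 0.011, 0.05, 0.007, 0.003, 0.02, 0.011, 0.05, 0.007, 0.003, 0.02, 0.011]' --grip_n 35

```text
t: 3.83
eef_pos: [0.5956, 0.0882, 0.1316]
ee_rot: [-3.14, -0.001, -0.155]
force: [-0.0, 0.1, -6.5]
width: 0.0641
gripper_force: 35.0
```

Run:
```python
from m import *
s=arm.get_state(); T=tool(s); np.save('T3.npy',T); cv2.imwrite('pics/w3.png',arm.grab_frame('wrist')[:,:,::-1]); print(s['moment'],s['force'],s['q'])
```

```text
[-0.06952679  0.08730712 -0.01064103] [-0.02891599  0.10031874 -6.54283624] [ 4.70867873e-01  3.15986592e-01 -2.81676703e-01 -6.99310163e-04
 -9.71216981e-01  9.44926653e-01]
```

nudge_tcp --offsets '[0.05, 0, 0, -0.03, 0.05, 0.05, 0.005, 0.02, -0.058, 0.15, 0.05, 0.011, 0.042, -0.058, 0.27, 0.05, 0.011, 0.042, -0.058, 0.39, 0.05, 0.011, 0.042, -0.058, 0.51, 0.05, 0.011, 0.042, -0.058, 0.63, 0.05, 0.011, 0.042, -0.058, 0.75, 0.05, 0.011, 0.042, -0.058, 0.87, 0.05, 0.011, 0.042, -0.058, 0.99, 0.05, 0.011, 0.042, -0.058, 1.11, 0.05, 0.011, 0.042, -0.058, 1.23, 0.05, 0.011, 0.042, -0.058, 1.35, 0.05, 0.011, 0.042, -0.058, 1.47, 0.05, 0.011, 0.042, -0.058, 1.59, 0.05, 0.011, 0.042, -0.058, 1.71, 0.05, 0.011, 0.042, -0.058, 1.83, 0.05, 0.011, 0.042, -0.058, 1.95, 0.05, 0.011, 0.042, -0.058, 2.07, 0.05, 0.011, 0.042, -0.058, 2.19, 0.05, 0.011, 0.042, -0.058, 2.31]'

```text
t: 5.55
eef_pos: [0.5985, 0.0446, 0.1859]
ee_rot: [3.14, -0.004, -2.471]
force: [0.8, -0.0, -5.1]
width: 0.0638
gripper_force: 35.0
```

Run:
```python
from m import *
s=arm.get_state();print(shift([.6072,-.034,.15]),s['ee_rot'][2]+3.064,s['q'])
```

```text
[ 0.04188368 -0.06703428  0.03592339] 0.5927583118761097 [ 3.99079064e-01  2.68881890e-01 -2.12652699e-01 -9.18564487e-04
 -1.09398009e+00 -1.29910536e+00]
```

nudge_tcp --offsets '[0.05, 0, 0, 0, 0.1, 0.05, 0, 0, 0, 0.22, 0.05, 0, 0, 0, 0.34, 0.05, 0.01, -0.017, 0.02, 0.46, 0.05, 0.022, -0.034, 0.038, 0.57, 0.05, 0.034, -0.051, 0.038, 0.597, 0.05, 0.042, -0.067, 0.038, 0.597, 0.05, 0.042, -0.067, 0.038, 0.597, 0.05, 0.042, -0.067, 0.038, 0.597, 0.05, 0.042, -0.067, 0.038, 0.597]'

```text
t: 6.38
eef_pos: [0.6084, -0.0336, 0.149]
ee_rot: [3.142, -0.003, -3.062]
force: [0.2, -0.1, -4.0]
width: 0.0638
gripper_force: 35.0
```

Run:
```python
from m import *
s=arm.get_state();print(shift([.6072,-.034,.15]),s['ee_rot'][2]+3.064,s['force'],s['moment'])
T=tool(s);np.save('T4.npy',T);cv2.imwrite('pics/w4.png',arm.grab_frame('wrist')[:,:,::-1])
cv2.imwrite('pics/s4.png',arm.grab_frame('scene')[:,:,::-1])
```

```text
[ 0.00118247 -0.00027749 -0.0010417 ] 0.0015067511360515873 [ 0.16285539 -0.14401073 -3.98979146] [ 0.0693188  -0.19563938 -0.01089488]
```

nudge_tcp --offsets '[0.05, 0.001, 0, 0.02, 0, 0.05, 0.001, 0, 0.04, 0, 0.05, 0.001, 0, 0.055, 0, 0.05, 0.001, 0, 0.062, 0, 0.05, 0.001, 0, 0.066, 0, 0.05, 0.001, 0, 0.07, 0, 0.05, 0.001, 0, 0.073, 0, 0.05, 0.001, 0, 0.076, 0, 0.05, 0.001, 0, 0.077, 0, 0.05, 0.001, 0, 0.077, 0]'

```text
t: 7.32
eef_pos: [0.6089, -0.0335, 0.0743]
ee_rot: [3.142, 0.001, -3.062]
force: [0.4, -0.3, -2.5]
width: 0.0637
gripper_force: 35.0
```

Run:
```python
from m import *
s=arm.get_state();print(s['eef_pos'],s['ee_rot'],s['force'],s['moment'])
cv2.imwrite('pics/s5.png',arm.grab_frame('scene')[:,:,::-1])
```

```text
[ 0.60893947 -0.0335296   0.07428012] [ 3.14153850e+00  1.40940104e-03 -3.06160975e+00] [ 0.39863397 -0.25450111 -2.54322297] [ 0.27115239 -0.1251943  -0.00961165]
```

nudge_tcp --offsets '[0.05, 0, 0, 0.002, 0, 0.05, 0, 0, 0.004, 0, 0.05, 0, 0, 0.004, 0, 0.05, 0, 0, 0.004, 0]'

```text
t: 7.7
eef_pos: [0.6093, -0.0336, 0.0735]
ee_rot: [-3.141, 0.003, -3.061]
force: [-10.2, 3.6, 22.8]
width: 0.0636
gripper_force: 35.0
```

Run:
```python
from m import *
s=arm.get_state();print(s['eef_pos'],s['force'],s['moment'])
```

```text
[ 0.60930581 -0.03355419  0.07353177] [-10.16555432   3.5963789   22.75719907] [ 1.26748521  3.45737506 -0.06135752]
```

nudge_tcp --offsets '[0.05, 0, 0, -0.006, 0, 0.05, 0.003, 0, -0.006, 0, 0.05, 0.003, 0, -0.006, 0, 0.05, 0.003, 0, -0.006, 0]'

```text
t: 8.03
eef_pos: [0.6047, -0.0341, 0.0749]
ee_rot: [3.142, -0.001, -3.062]
force: [0.5, 0.2, -5.0]
width: 0.0639
gripper_force: 35.0
```

nudge_tcp --offsets '[0.05, 0, 0, 0.002, 0, 0.05, 0, 0, 0.004, 0, 0.05, 0, 0, 0.005, 0, 0.05, 0, 0, 0.005, 0]'

```text
t: 8.37
eef_pos: [0.6053, -0.0341, 0.0736]
ee_rot: [-3.141, 0.001, -3.061]
force: [-13.1, 2.1, 26.4]
width: 0.064
gripper_force: 35.0
```

Run:
```python
from m import *
s=arm.get_state();print(s['eef_pos'],s['force'],s['moment'])
```

```text
[ 0.60532045 -0.03409104  0.07355636] [-13.11758993   2.12610228  26.37716674] [ 1.11660409  4.47517484 -0.05733285]
```

nudge_tcp --offsets '[0.05, 0, 0, -0.003, 0, 0.05, 0, 0, -0.003, 0]'

```text
t: 8.53
eef_pos: [0.6056, -0.0339, 0.0739]
ee_rot: [3.141, 0.001, -3.062]
force: [0.0, -0.2, -2.7]
width: 0.0639
gripper_force: 35.0
```

Run:
```python
from m import *
s=arm.get_state();print(s['eef_pos'],s['force'],s['moment'])
T=tool(s);np.save('T6.npy',T)
a=arm.grab_frame('scene')[:,:,::-1];b=arm.grab_frame('side')[:,:,::-1];w=arm.grab_frame('wrist')[:,:,::-1]
for n,i in zip('abw',(a,b,w)): cv2.imwrite(f'pics/6{n}.png',i)
up=lambda i,k:cv2.resize(i,None,fx=k,fy=k,interpolation=2)
A=up(a[180:265,270:370],4);B=up(b[205:290,290:390],4);W=up(w[100:290],1.25)
c=np.zeros((600,800,3),np.uint8);c[:340,:400]=A;c[:340,400:800]=B;c[340:577,:800]=W
cv2.imwrite('pics/6c.png',c)
```

```text
[ 0.60563482 -0.03385125  0.07391797] [ 0.03962842 -0.16310662 -2.68306128] [ 0.03809111 -0.11431149  0.02090766]Traceback (most recent call last):
  File "<stdin>", line 8, in <module>
ValueError: could not broadcast input array from shape (238,800,3) into shape (237,800,3)
```

Run:
```python
import cv2,numpy as np
a,b,w=[cv2.imread(f'pics/6{n}.png') for n in 'abw']
up=lambda i,k:cv2.resize(i,None,fx=k,fy=k,interpolation=2)
c=np.zeros((600,800,3),np.uint8);c[:340,:400]=up(a[180:265,270:370],4);c[:340,400:800]=up(b[205:290,290:390],4);c[340:580,:800]=up(w[95:287],1.25)
cv2.imwrite('pics/6c.png',c)
```

View pics/6c.png

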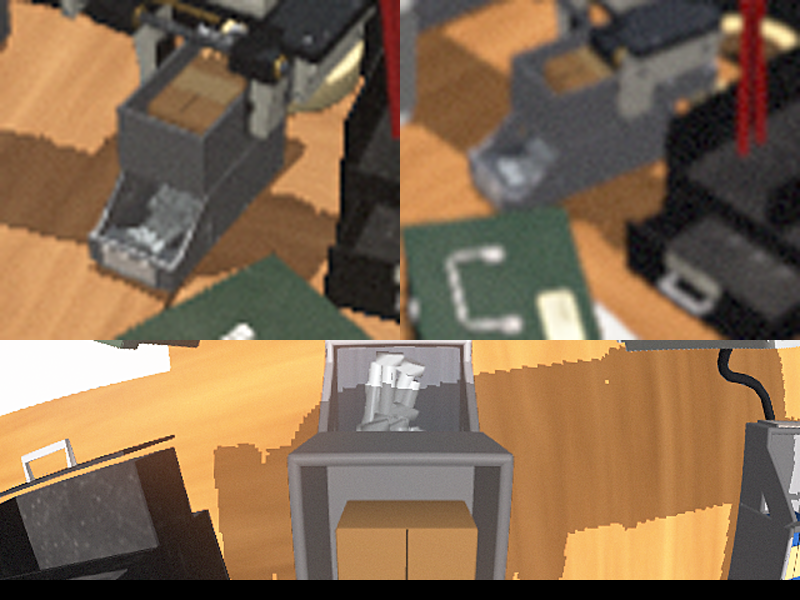

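The view shows the carton tray aligned over the bolts, the mouth open and the carton in. I'll check the set-back numerically before releasing.

Run:
```python
from m import *
T=np.load('T6.npy')
w=cv2.cvtColor(cv2.imread('pics/6w.png'),cv2.COLOR_BGR2GRAY)
print(w[85:110,320].tolist()); print(w[160:200,320].tolist())
for v in (96,98,100): print(v,onz('wrist',(320,v),.028,T).round(4))
for v in (186,188,190): print(v,onz('wrist',(320,v),.106,T).round(4))
for v in (167,169): print(v,onz('wrist',(320,v),.056,T).round(4))
print(T[:3,3])
```

```text
[202, 203, 196, 195, 202, 230, 183, 192, 223, 230, 228, 216, 184, 101, 83, 184, 162, 160, 168, 149, 97, 157, 232, 234, 229]
[142, 158, 158, 153, 160, 187, 211, 190, 82, 93, 94, 97, 96, 93, 95, 99, 95, 93, 100, 95, 92, 97, 96, 92, 96, 114, 135, 140, 143, 156, 141, 129, 130, 116, 110, 119, 135, 142, 137, 142]
96 [ 0.5064 -0.0414  0.028 ]
98 [ 0.5075 -0.0414  0.028 ]
100 [ 0.5086 -0.0413  0.028 ]
186 [ 0.5426 -0.0387  0.106 ]
188 [ 0.5433 -0.0386  0.106 ]
190 [ 0.544  -0.0386  0.106 ]
167 [ 0.542  -0.0387  0.056 ]
169 [ 0.5429 -0.0386  0.056 ]
[ 0.60563482 -0.03385125  0.07391797]
```

nudge_tcp --offsets '[0.05, -0.002, 0, 0, 0, 0.05, -0.002, 0, 0.002, 0, 0.05, -0.002, 0, 0.002, 0, 0.088, -0.002, 0, 0.002, 0, 0.088, -0.002, 0, 0.002, 0, 0.088, -0.002, 0, 0.002, 0, 0.088, -0.002, 0, 0.002, 0, 0.088, -0.002, 0, -0.04, 0, 0.088, -0.002, 0, -0.08, 0, 0.088, -0.002, 0, -0.12, 0, 0.088, -0.002, 0, -0.15, 0, 0.088, -0.002, 0, -0.15, 0, 0.088, -0.002, 0, -0.15, 0]'

```text
t: 9.77
eef_pos: [0.6085, -0.0335, 0.2257]
ee_rot: [3.141, 0.004, -3.062]
force: [-0.0, 0.7, -0.8]
width: 0.0878
gripper_force: 0.0
```

Run:
```python
from m import *
s=arm.get_state();T=tool(s);np.save('T7.npy',T);print(s['eef_pos'],s['ee_rot'],s['q'])
w=arm.grab_frame('wrist')[:,:,::-1]; cv2.imwrite('pics/w7.png',w); cv2.imwrite('pics/s7.png',arm.grab_frame('scene')[:,:,::-1])
g=cv2.cvtColor(w,cv2.COLOR_BGR2GRAY)
# project predicted features: bolt lip outer edge, carton rear rim, carton front corners
B=np.array([.5785,-.0362]);th=.078;R2=np.array([[np.cos(th),-np.sin(th)],[np.sin(th),np.cos(th)]])
for n,x,y,z in [('lip',-.075,0,.028),('rear',-.036,0,.106),('rearL',-.036,.032,.106),('rearR',-.036,-.032,.106),('bridge',.063,0,.106)]:
    p=B+R2@[x,y]; print(n,proj('wrist',[*p,z],T).round(1))
u=int(proj('wrist',[*(B+R2@[-.036,0]),.106],T)[0]); print(u,[(v,int(g[v,u-3:u+4].mean())) for v in range(100,260,2)])
```

```text
[ 0.60849237 -0.03354459  0.22567673] [ 3.1409642   0.00429612 -3.06179893] [ 2.65211744e-01  2.49803817e-01 -1.44376416e-01  1.89161918e-04
 -1.17227776e+00 -1.75628602e+00]
lip [319.2 101.2]
rear [319.1 147.5]
rearL [362.2 148. ]
rearR [276.  147.9]
bridge [319.  271.8]
319 [(100, 246), (102, 198), (104, 167), (106, 146), (108, 124), (110, 170), (112, 174), (114, 170), (116, 180), (118, 116), (120, 126), (122, 130), (124, 132), (126, 133), (128, 134), (130, 133), (132, 117), (134, 135), (136, 135), (138, 129), (140, 140), (142, 127), (144, 81), (146, 84), (148, 106), (150, 131), (152, 95), (154, 124), (156, 124), (158, 123), (160, 123), (162, 123), (164, 124), (166, 123), (168, 125), (170, 124), (172, 125), (174, 79), (176, 88), (178, 94), (180, 119), (182, 121), (184, 121), (186, 120), (188, 120), (190, 121), (192, 122), (194, 120), (196, 121), (198, 120), (200, 120), (202, 120), (204, 120), (206, 122), (208, 120), (210, 119), (212, 134), (214, 137), (216, 137), (218, 138), (220, 137), (222, 136), (224, 138), (226, 138), (228, 136), (230, 138), (232, 137), (234, 138), (236, 139), (238, 123), (240, 119), (242, 119), (244, 120), (246, 120), (248, 120), (250, 119), (252, 115), (254, 166), (256, 174), (258, 171)]
```

nudge_tcp --offsets '[0.088, 0.011, 0.241, 0, -0.082, 0.088, 0.011, 0.241, 0, -0.082, 0.088, 0.011, 0.241, 0, -0.082, 0.088, 0.011, 0.241, 0, -0.082, 0.088, 0.011, 0.241, 0, -0.082, 0.088, 0.011, 0.241, 0, -0.082, 0.088, 0.011, 0.241, 0.02, -0.082, 0.088, 0.011, 0.241, 0.02, -0.082, 0.088, 0.011, 0.241, 0.02, -0.082]'

```text
t: 10.62
eef_pos: [0.5758, 0.205, 0.2011]
ee_rot: [-3.139, -0.005, -2.979]
force: [-0.5, -0.1, 0.8]
width: 0.087
gripper_force: 0.0
```

Run:
```python
from m import *
s=arm.get_state();T=tool(s);np.save('T8.npy',T);print(s['eef_pos'],s['ee_rot'])
w=arm.grab_frame('wrist')[:,:,::-1]; cv2.imwrite('pics/w8.png',w)
cv2.imwrite('pics/s8.png',arm.grab_frame('scene')[:,:,::-1])
g=cv2.cvtColor(w,cv2.COLOR_BGR2GRAY)
B=np.array([.586,.2075]);th=.162;R2=np.array([[np.cos(th),-np.sin(th)],[np.sin(th),np.cos(th)]])
def prof(a,b,z,n):
    # sample image along the world line a->b (tray frame, height z), print strongest steps
    P=[proj('wrist',[*(B+R2@(np.array(a)+(np.array(b)-np.array(a))*k)),z],T) for k in np.linspace(0,1,61)]
    v=np.array([cv2.getRectSubPix(g,(1,1),tuple(map(float,p)))[0,0] for p in P],float)
    d=np.linalg.norm(np.array(b)-a)*1e3; print(n,'start px',P[0].round(0),'step mm',round(d/60,2),v.astype(int).tolist())
prof((-.090,.01),(-.060,.01),.028,'lip outer -90..-60')
prof((.06,.01),(.09,.01),.056,'rear outer 60..90')
prof((.02,.047),(.02,.017),.056,'left wall 47..17')
prof((.02,-.047),(.02,-.017),.056,'right wall -47..-17')
prof((.06,.047),(.06,.017),.056,'left wall back')
prof((-.01,.047),(-.01,.017),.056,'left wall front')
```

```text
[0.57579403 0.20500708 0.20109719] [-3.13922384 -0.00487818 -2.97909356]
lip outer -90..-60 start px [332. 130.] step mm 0.5 [129, 129, 128, 127, 128, 128, 128, 128, 128, 128, 127, 128, 128, 126, 123, 125, 127, 128, 128, 127, 126, 124, 126, 129, 141, 152, 164, 155, 125, 127, 142, 133, 122, 111, 105, 108, 115, 124, 128, 132, 130, 128, 128, 128, 128, 130, 133, 132, 130, 131, 131, 130, 129, 129, 129, 129, 129, 130, 129, 129, 128]
rear outer 60..90 start px [332. 300.] step mm 0.5 [90, 87, 85, 86, 87, 88, 88, 86, 85, 88, 89, 88, 88, 88, 87, 82, 77, 99, 123, 154, 187, 200, 205, 197, 181, 170, 163, 162, 171, 177, 176, 174, 173, 173, 174, 174, 174, 173, 173, 174, 175, 174, 174, 174, 174, 176, 178, 186, 195, 144, 73, 40, 39, 40, 44, 47, 47, 47, 47, 46, 45]
left wall 47..17 start px [374. 259.] step mm 0.5 [194, 194, 196, 197, 197, 196, 193, 192, 190, 186, 183, 183, 183, 183, 183, 182, 184, 186, 185, 185, 186, 186, 187, 189, 190, 190, 189, 187, 185, 182, 178, 176
[... 466 characters left out ...]
, 201, 203, 204, 204, 204]
left wall back start px [372. 300.] step mm 0.5 [184, 181, 177, 180, 182, 180, 179, 181, 182, 180, 181, 185, 187, 188, 186, 183, 184, 185, 187, 187, 184, 182, 181, 180, 179, 179, 180, 180, 179, 171, 168, 180, 189, 194, 179, 151, 119, 86, 78, 74, 80, 85, 88, 90, 90, 88, 85, 86, 88, 90, 91, 90, 89, 88, 88, 88, 90, 92, 91, 89, 88]
left wall front start px [376. 226.] step mm 0.5 [123, 126, 127, 128, 128, 128, 129, 131, 131, 131, 131, 131, 132, 132, 131, 130, 130, 130, 129, 128, 124, 134, 171, 189, 195, 195, 196, 199, 193, 176, 142, 106, 118, 125, 124, 119, 112, 86, 67, 74, 77, 76, 74, 75, 98, 114, 119, 136, 157, 184, 206, 214, 217, 216, 220, 221, 211, 166, 86, 80, 96]
```

nudge_tcp --offsets '[0.088, 0, 0, 0.04, 0, 0.088, 0, 0, 0.08, 0, 0.088, 0, 0, 0.12, 0, 0.088, 0, 0, 0.15, 0, 0.088, 0, 0, 0.17, 0, 0.088, 0, 0, 0.179, 0, 0.088, 0, 0, 0.179, 0, 0.05, 0, 0, 0.179, 0, 0.05, 0, 0, 0.179, 0, 0.05, 0, 0, 0.179, 0, 0.05, 0, 0, 0.179, 0, 0.05, 0, 0, 0.179, 0]' --grip_n 35

```text
t: 11.72
eef_pos: [0.5778, 0.2061, 0.026]
ee_rot: [3.141, 0.002, -2.98]
force: [-1.3, -0.4, 5.5]
width: 0.0642
gripper_force: 35.0
```

nudge_tcp --offsets '[0.05, 0, 0, -0.01, 0, 0.05, 0, 0, -0.03, 0, 0.05, 0, 0, -0.06, 0, 0.05, 0, 0, -0.10, 0, 0.05, 0, 0, -0.14, 0, 0.05, 0, 0, -0.18, 0, 0.05, 0, 0, -0.19, 0, 0.05, 0, 0, -0.19, 0, 0.05, 0, 0, -0.19, 0]'

```text
t: 12.47
eef_pos: [0.5766, 0.2056, 0.215]
ee_rot: [3.14, 0.0, -2.98]
force: [0.3, 0.2, -3.3]
width: 0.0642
gripper_force: 35.0
```

nudge_tcp --offsets '[0.05, 0.004, -0.02, 0, 0, 0.05, 0.01, -0.05, 0, 0.02, 0.05, 0.017, -0.09, 0, 0.04, 0.05, 0.024, -0.13, 0, 0.06, 0.05, 0.031, -0.17, 0, 0.084, 0.05, 0.038, -0.21, 0, 0.084, 0.05, 0.043, -0.23, 0, 0.084, 0.05, 0.043, -0.2385, 0.01, 0.084, 0.05, 0.043, -0.2385, 0.02, 0.084, 0.05, 0.043, -0.2385, 0.02, 0.084, 0.05, 0.043, -0.2385, 0.02, 0.084]'

```text
t: 13.38
eef_pos: [0.5721, -0.0362, 0.1925]
ee_rot: [-3.141, -0.004, -3.064]
force: [-0.4, 0.4, -1.4]
width: 0.0637
gripper_force: 35.0
```

Run:
```python
from m import *
s=arm.get_state();T=tool(s);np.save('T9.npy',T);print(shift([.5728,-.0367,.126]),s['ee_rot'][2]+3.064,s['force'],s['moment'])
w=arm.grab_frame('wrist')[:,:,::-1]; cv2.imwrite('pics/w9.png',w);g=cv2.cvtColor(w,cv2.COLOR_BGR2GRAY)
B=np.array([.5791,-.0362]);th=.078;R2=np.array([[np.cos(th),-np.sin(th)],[np.sin(th),np.cos(th)]])
zt=T[2,3]-.026
def prof(a,b,z,n):
    P=[proj('wrist',[*(B+R2@(np.array(a)+(np.array(b)-np.array(a))*k)),z],T) for k in np.linspace(0,1,41)]
    v=np.array([cv2.getRectSubPix(g,(1,1),tuple(map(float,p)))[0,0] for p in P],float); print(n,P[0].round(),v.astype(int).tolist())
prof((-.085,.01),(-.065,.01),zt+.028,'held lip -85 +.5')
prof((.065,.01),(.085,.01),zt+.056,'held rear 65 +.5')
```

```text
[-0.00096256 -0.0005736   0.06650494] 0.0004904065394599755 [-0.38282144  0.44506984 -1.39051504] [ 0.05890319 -0.15077785  0.00049165]
held lip -85 +.5 [342. 139.] [116, 130, 147, 134, 157, 137, 98, 87, 97, 98, 97, 100, 97, 101, 128, 145, 149, 152, 181, 205, 135, 114, 139, 149, 149, 137, 129, 113, 102, 141, 140, 142, 142, 140, 143, 140, 139, 142, 140, 144, 141]
held rear 65 +.5 [338. 453.] [145, 142, 141, 140, 141, 141, 142, 142, 143, 142, 139, 141, 144, 142, 140, 141, 142, 142, 142, 143, 142, 141, 140, 140, 141, 142, 142, 142, 141, 140, 139, 139, 138, 139, 140, 140, 138, 140, 143, 143, 141]
```

nudge_tcp --offsets '[0.05, -0.001, 0, 0.02, 0, 0.05, -0.001, 0, 0.04, 0, 0.05, -0.001, 0, 0.052, 0, 0.05, -0.001, 0, 0.056, 0, 0.05, -0.001, 0, 0.06, 0, 0.05, -0.001, 0, 0.063, 0, 0.05, -0.001, 0, 0.066, 0, 0.05, -0.001, 0, 0.068, 0, 0.05, -0.001, 0, 0.068, 0, 0.05, -0.001, 0, 0.068, 0]'

```text
t: 14.27
eef_pos: [0.5744, -0.0366, 0.127]
ee_rot: [3.142, 0.001, -3.064]
force: [-0.0, 0.3, -2.3]
width: 0.0639
gripper_force: 35.0
```

```bash
python3 -c "
from h import *
s=arm.get_state();print(s['eef_pos'],s['force'],s['moment'])"
```

```text
[ 0.57438874 -0.03659024  0.12702386] [-0.02377122  0.29063822 -2.33410773] [ 0.02545461 -0.18097517  0.00133404]
```

nudge_tcp --offsets '[0.05, 0.001, 0, 0.001, 0, 0.05, 0.001, 0, 0.002, 0, 0.05, 0.001, 0, 0.003, 0, 0.05, 0.001, 0, 0.003, 0, 0.05, 0.001, 0, 0.003, 0]'

```text
t: 14.68
eef_pos: [0.574, -0.0368, 0.1261]
ee_rot: [-3.141, 0.003, -3.063]
force: [-3.8, 1.5, 13.4]
width: 0.0638
gripper_force: 35.0
```

```bash
python3 -c "
from h import *
s=arm.get_state();print(s['eef_pos'],s['force'],s['moment'])"
```

```text
[ 0.57403903 -0.03675953  0.12606367] [-3.75998514  1.47573636 13.37599183] [ 0.71540902  1.52741065 -0.03297801]
```

nudge_tcp --offsets '[0.05, 0, 0, -0.002, 0, 0.05, 0, 0, -0.002, 0, 0.088, 0, 0, -0.002, 0, 0.088, 0, 0, -0.002, 0, 0.088, 0, 0, -0.002, 0, 0.088, 0, 0, -0.002, 0, 0.088, 0, 0, -0.04, 0, 0.088, 0, 0, -0.08, 0, 0.088, 0, 0, -0.12, 0, 0.088, 0, 0, -0.15, 0, 0.088, 0, 0, -0.15, 0, 0.088, 0, 0, -0.15, 0, 0.088, 0, 0, -0.15, 0]'

```text
t: 15.77
eef_pos: [0.5727, -0.0366, 0.273]
ee_rot: [3.141, -0.001, -3.064]
force: [-0.8, 0.1, -0.0]
width: 0.0876
gripper_force: 0.0
```

Run:
```python
from m import *
s=arm.get_state();T=tool(s);np.save('T10.npy',T);print(s['eef_pos'],s['q'])
w=arm.grab_frame('wrist')[:,:,::-1]; cv2.imwrite('pics/w10.png',w);g=cv2.cvtColor(w,cv2.COLOR_BGR2GRAY)
for n in('scene','side'): cv2.imwrite(f'pics/{n}10.png',arm.grab_frame(n)[:,:,::-1])
B=np.array([.5791,-.0362]);th=.078;R2=np.array([[np.cos(th),-np.sin(th)],[np.sin(th),np.cos(th)]])
def prof(a,b,z,n):
    P=[proj('wrist',[*(B+R2@(np.array(a)+(np.array(b)-np.array(a))*k)),z],T) for k in np.linspace(0,1,41)]
    v=np.array([cv2.getRectSubPix(g,(1,1),tuple(map(float,p)))[0,0] for p in P],float); print(n,P[0].round(),v.astype(int).tolist())
prof((-.085,.01),(-.065,.01),.128,'lip -85 +.5')
prof((.065,.01),(.085,.01),.156,'rear 65 +.5')
prof((.03,.042),(.03,.022),.156,'left 42 -.5')
prof((.03,-.042),(.03,-.022),.156,'right -42 +.5')
# pushing geometry
e=np.array([.4635,.410]);th=.219;d=np.array([np.cos(th),np.sin(th)])
for k in (-.075,-.055,.03): print('push',k,(e+k*d).round(4))
```

```text
[ 0.57268543 -0.03664465  0.27304764] [ 2.76536440e-01  1.66112177e-01 -1.42775750e-01 -5.27329427e-04
 -1.26238419e+00 -1.76955982e+00]
lip -85 +.5 [332. 131.] [118, 118, 118, 119, 117, 115, 110, 115, 132, 135, 134, 125, 126, 135, 118, 99, 77, 91, 118, 124, 145, 184, 144, 98, 113, 126, 138, 126, 112, 95, 102, 123, 125, 126, 124, 125, 127, 124, 124, 125, 125]
rear 65 +.5 [331. 316.] [87, 87, 87, 87, 87, 86, 88, 88, 88, 87, 85, 82, 78, 85, 125, 160, 186, 204, 203, 192, 151, 112, 76, 48, 49, 50, 56, 62, 67, 72, 75, 79, 83, 86, 96, 105, 115, 125, 135, 145, 155]
left 42 -.5 [371. 277.] [176, 176, 176, 176, 177, 177, 177, 176, 176, 176, 177, 179, 181, 180, 179, 179, 182, 182, 173, 161, 148, 167, 182, 185, 187, 186, 168, 131, 71, 68, 76, 77, 75, 70, 71, 92, 158, 188, 201, 196, 194]
right -42 +.5 [268. 278.] [173, 173, 174, 174, 175, 174, 174, 173, 173, 173, 171, 174, 178, 177, 176, 176, 174, 174, 177, 173, 163, 153, 150, 167, 181, 193, 189, 176, 148, 106, 66, 72, 76, 79, 72, 74, 105, 144, 186, 194, 197]
push -0.075 [0.3903 0.3937]
push -0.055 [0.4098 0.3981]
push 0.03 [0.4928 0.4165]
```

nudge_tcp --offsets '[0, 0.149, 0.443, 0, -0.154, 0, 0.149, 0.443, 0, -0.154, 0, 0.149, 0.443, 0, -0.154, 0, 0.149, 0.443, 0, -0.154, 0, 0.149, 0.443, 0, -0.154, 0, 0.149, 0.443, 0, -0.154, 0, 0.149, 0.443, 0, -0.154, 0, 0.149, 0.443, 0, -0.154, 0, 0.149, 0.443, 0, -0.154, 0, 0.149, 0.443, 0, -0.154, 0, 0.149, 0.443, 0, -0.154, 0, 0.149, 0.443, 0, -0.154, 0, 0.149, 0.443, 0, -0.154, 0, 0.149, 0.443, 0, -0.154, 0, 0.149, 0.443, 0, -0.154]'

```text
t: 17.17
eef_pos: [0.3902, 0.3926, 0.2729]
ee_rot: [-3.14, -0.001, -2.91]
force: [0.1, 0.5, -0.8]
width: 0.0005
gripper_force: 0.0
```

Run:
```python
from m import *
s=arm.get_state();T=tool(s);np.save('T11.npy',T);print(s['eef_pos'],s['q'],shift([.390,.394,.14]))
cv2.imwrite('pics/w11.png',arm.grab_frame('wrist')[:,:,::-1])
```

```text
[0.39016243 0.39263761 0.27286275] [ 1.14239986e+00  1.32074156e-01 -1.84344867e-01 -5.60062335e-06
 -1.25589843e+00 -2.48152085e+00] [-0.0002792   0.00152251  0.13286082]
```

Run:
```python
from m import *
T=np.load('T11.npy');w=cv2.imread('pics/w11.png')
e=np.array([.4635,.410]);th=.23;d=np.array([np.cos(th),np.sin(th)])
print('pred label',proj('wrist',[*(e-.014*d),.15],T).round(),'lip edge',proj('wrist',[*(e-.028*d),.15],T).round())
m=(w.min(2)>200).astype(np.uint8)
n,l,st,c=cv2.connectedComponentsWithStats(m)
for i in range(1,n):
    if st[i,4]>150:
        r=cv2.minAreaRect(np.argwhere(l==i)[:,::-1].astype(np.float32)); print(st[i].tolist(),c[i].round(),[onz('wrist',p,.15,T).round(4)[:2].tolist() for p in cv2.boxPoints(r)])
```

```text
pred label [320. 302.] lip edge [320. 287.]
[315, 4, 19, 30, 409] [324.  17.] [[0.2187, 0.3483], [0.2142, 0.3615], [0.236, 0.3683], [0.2404, 0.3552]]
[297, 9, 16, 29, 376] [305.  23.] [[0.2252, 0.336], [0.222, 0.3464], [0.2434, 0.3531], [0.2466, 0.3427]]
[127, 23, 185, 238, 21018] [234. 149.] [[0.2647, 0.1846], [0.2328, 0.3332], [0.4082, 0.3931], [0.4643, 0.239]]
[383, 27, 37, 275, 1241] [405. 181.] [[0.4372, 0.4592], [0.22, 0.4108], [0.213, 0.4353], [0.4327, 0.4879]]
[318, 42, 11, 20, 158] [323.  51.] [[0.2471, 0.3578], [0.2454, 0.3649], [0.26, 0.3684], [0.2617, 0.3612]]
[300, 45, 15, 21, 223] [308.  55.] [[0.2539, 0.3451], [0.2502, 0.3547], [0.2637, 0.3599], [0.2674, 0.3503]]
[319, 62, 35, 33, 311] [327.  81.] [[0.2646, 0.3591], [0.254, 0.3815], [0.2757, 0.3911], [0.2862, 0.3687]]
[302, 65, 15, 34, 370] [310.  81.] [[0.2684, 0.3504], [0.265, 0.3596], [0.288, 0.3679], [0.2914, 0.3587]]
[320, 78, 82, 136, 2589] [378. 138.] [[0.2892, 0.3668], [0.2605, 0.4166], [0.3473, 0.4676], [0.3769, 0.4143]]
[60, 86, 84, 127, 2114] [107. 166.] [[0.3953, 0.1318], [0.3035, 0.2197], [0.3344, 0.2691],
[... 285 characters left out ...]
39], [0.3043, 0.37], [0.3419, 0.3828], [0.344, 0.3766]]
[12, 151, 39, 46, 474] [ 35. 175.] [[0.3936, 0.0812], [0.3691, 0.1283], [0.395, 0.1543], [0.4212, 0.1099]]
[7, 185, 40, 65, 670] [ 25. 218.] [[0.4133, 0.0733], [0.3974, 0.1248], [0.4579, 0.1452], [0.4789, 0.0938]]
[92, 208, 20, 21, 155] [100. 217.] [[0.4255, 0.1869], [0.4062, 0.203], [0.4123, 0.2147], [0.4316, 0.1991]]
[59, 213, 32, 31, 234] [ 74. 227.] [[0.454, 0.1505], [0.4181, 0.1626], [0.4188, 0.1893], [0.4538, 0.1788]]
[352, 219, 46, 19, 387] [375. 228.] [[0.3816, 0.4166], [0.365, 0.4493], [0.3713, 0.4528], [0.3879, 0.4198]]
[205, 273, 31, 28, 173] [225. 282.] [[0.4559, 0.3061], [0.4395, 0.3138], [0.4508, 0.3386], [0.4677, 0.3313]]
```

nudge_tcp --offsets '[0, 0, 0.001, 0.04, 0, 0, 0, 0.001, 0.08, 0, 0, 0, 0.001, 0.12, 0, 0, 0, 0.001, 0.132, 0, 0, 0, 0.001, 0.132, 0, 0, 0, 0.001, 0.132, 0]'

```text
t: 17.72
eef_pos: [0.3906, 0.3934, 0.1417]
ee_rot: [-3.14, -0.0, -2.911]
force: [-0.0, 1.3, -0.2]
width: 0.0001
gripper_force: 0.0
```

nudge_tcp --offsets '[0, -0.012, 0, 0, 0, 0, -0.024, 0, 0, 0, 0, -0.036, 0, 0, 0, 0, -0.048, 0, 0, 0, 0, -0.06, 0, 0, 0, 0, -0.07, 0, 0, 0, 0, -0.08, 0, 0, 0, 0, -0.09, 0, 0, 0, 0, -0.1, 0, 0, 0, 0, -0.1, 0, 0, 0]'

```text
t: 18.55
eef_pos: [0.489, 0.4177, 0.1412]
ee_rot: [-3.141, 0.0, -2.91]
force: [-0.5, 0.5, 0.6]
width: 0.0008
gripper_force: 0.0
```

```bash
python3 -c "
from h import *
cv2.imwrite('pics/s12.png',arm.grab_frame('scene')[:,:,::-1])"
```

nudge_tcp --offsets '[0.088, 0, 0, -0.04, 0, 0.088, 0, 0, -0.08, 0, 0.088, -0.02, 0, -0.12, 0, 0.088, -0.06, 0, -0.13, 0, 0.088, -0.084, 0.003, -0.13, 0, 0.088, -0.084, 0.003, -0.13, 0, 0.088, -0.084, 0.003, -0.13, 0, 0.088, -0.084, 0.003, -0.13, 0]'

```text
t: 19.27
eef_pos: [0.5677, 0.4392, 0.2708]
ee_rot: [-3.141, -0.001, -2.91]
force: [-0.2, 0.1, 0.4]
width: 0.0482
gripper_force: 0.0
```

Run:
```python
from m import *
s=arm.get_state();T=tool(s);np.save('T13.npy',T);print(s['q'])
w=arm.grab_frame('wrist')[:,:,::-1];cv2.imwrite('pics/w13.png',w)
a=arm.grab_frame('scene')[:,:,::-1];cv2.imwrite('pics/s13.png',a);cv2.imwrite('pics/side13.png',arm.grab_frame('side')[:,:,::-1])
e=np.array([.4635,.410]);d=np.array([np.cos(.23),np.sin(.23)])
print(proj('wrist',[*(e+.075*d),.056],T),proj('wrist',[*e,.056],T))
c=np.zeros((600,800,3),np.uint8); c[:,:]=0
x=cv2.resize(w[60:300,160:480],None,fx=2.5,fy=2.5,interpolation=2); cv2.imwrite('pics/13c.png',x)
```

```text
[ 9.28860481e-01  4.10247473e-01  1.89277617e-01 -3.43742874e-04
 -1.35131731e+00 -2.26786592e+00]
[314.95963694 174.82801512] [314.90163607 100.36770137]
```

View pics/13c.png

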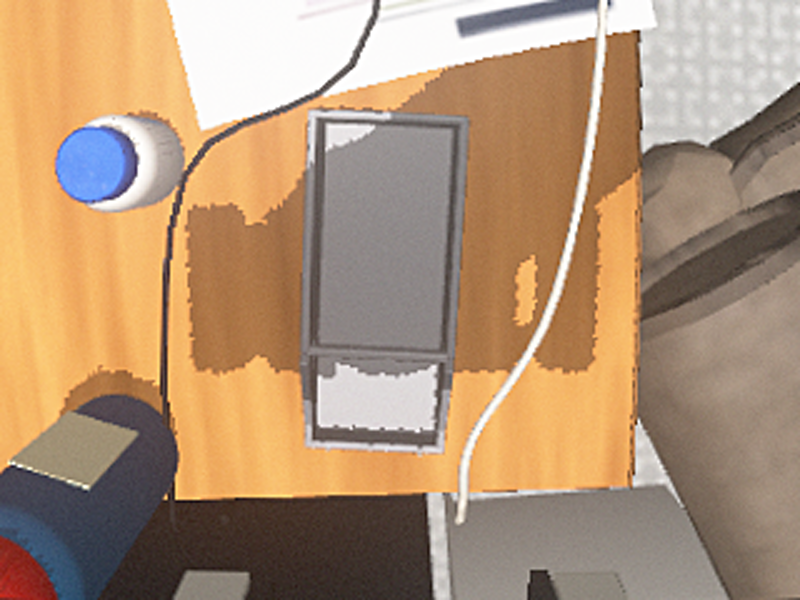

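It fell onto its foot: rear rim corners at (310,110),(468,117), bridge ends at (303,355),(455,358), lip at (306,446),(441,452). The can and pill bottle are untouched.

Run:
```python
from m import *
T=np.load('T13.npy')
L=[(.075,.032),(.075,-.032),(-.026,.032),(-.026,-.032),(-.075,.032),(-.075,-.032)]; Z=[.056]*4+[.028]*2
C=[(310,110),(468,117),(303,355),(455,358),(306,446),(441,452)]
W=[onz('wrist',(160+u/2.5,60+v/2.5),z,T)[:2] for (u,v),z in zip(C,Z)]
t,th,r=fit(L,W);print(t,th,th-np.pi,(r*1e3).round(1),np.round(W,3).tolist())
g=.0; d=np.array([np.cos(th),np.sin(th)]);P=t+g*d
print(P,shift([*P,.022],T),np.arctan2(*reversed(P)),np.linalg.norm(P))
o=np.array([.645,.303])-t; print('can in tray frame',o@d,o@[-d[1],d[0]])
```

```text
[0.54037399 0.42508705] -2.9588609601970965 -6.10045361378689 [1.6 1.6 1.3 1.5 1.1 2. ] [[0.474, 0.381], [0.462, 0.442], [0.572, 0.4], [0.559, 0.461], [0.619, 0.408], [0.608, 0.468]]
[0.54037399 0.42508705] [ 0.02947359 -0.00733007  0.2488111 ] 0.666549644192981 0.6875340356169616
can in tray frame -0.08069886258086437 0.139066690652658
```

nudge_tcp --offsets '[0.088, 0.029, -0.007, 0.04, 0.049, 0.088, 0.029, -0.007, 0.08, 0.049, 0.088, 0.029, -0.007, 0.12, 0.049, 0.088, 0.029, -0.007, 0.16, 0.049, 0.088, 0.029, -0.007, 0.2, 0.049, 0.088, 0.029, -0.007, 0.23, 0.049, 0.088, 0.029, -0.007, 0.247, 0.049, 0.088, 0.029, -0.007, 0.247, 0.049, 0.088, 0.029, -0.007, 0.247, 0.049, 0.05, 0.029, -0.007, 0.247, 0.049, 0.05, 0.029, -0.007, 0.247, 0.049, 0.05, 0.029, -0.007, 0.247, 0.049, 0.05, 0.029, -0.007, 0.247, 0.049, 0.05, 0.029, -0.007, 0.247, 0.049]' --grip_n 35

```text
t: 20.58
eef_pos: [0.5421, 0.4264, 0.0261]
ee_rot: [3.141, 0.001, -2.959]
force: [-1.8, -0.4, 6.2]
width: 0.0635
gripper_force: 35.0
```

nudge_tcp --offsets '[0.05, 0, 0, -0.02, 0, 0.05, 0, 0, -0.06, 0, 0.05, 0, 0, -0.10, 0, 0.05, 0, 0, -0.14, 0, 0.05, 0, 0, -0.18, 0, 0.05, 0, 0, -0.22, 0, 0.05, 0, 0, -0.24, 0, 0.05, 0, 0, -0.24, 0, 0.05, 0, 0, -0.24, 0]'

```text
t: 21.33
eef_pos: [0.5417, 0.4264, 0.266]
ee_rot: [3.139, 0.002, -2.959]
force: [0.3, 0.5, -3.8]
width: 0.0639
gripper_force: 35.0
```

```bash
python3 -c "
from h import *
print(shift([.62,-.035,.263]),arm.get_state()['ee_rot'][2])"
```

```text
[ 0.00678291 -0.46794177  0.00185603] -2.958955826902662
```

nudge_tcp --offsets '[0.05, 0, -0.02, 0, 0, 0.05, 0, -0.055, 0, 0.02, 0.05, 0.001, -0.095, 0, 0.04, 0.05, 0.001, -0.135, 0, 0.06, 0.05, 0.002, -0.175, 0, 0.08, 0.05, 0.003, -0.215, 0, 0.105, 0.05, 0.003, -0.255, 0, 0.105, 0.05, 0.004, -0.295, 0, 0.105, 0.05, 0.005, -0.335, 0, 0.105, 0.05, 0.006, -0.375, 0, 0.105, 0.05, 0.006, -0.415, 0, 0.105, 0.05, 0.007, -0.45, 0, 0.105, 0.05, 0.007, -0.466, 0, 0.105, 0.05, 0.007, -0.466, 0.02, 0.105, 0.05, 0.007, -0.466, 0.03, 0.105, 0.05, 0.007, -0.466, 0.03, 0.105, 0.05, 0.007, -0.466, 0.03, 0.105]'

```text
t: 22.75
eef_pos: [0.6184, -0.0334, 0.2329]
ee_rot: [-3.141, -0.004, -3.063]
force: [-0.2, -0.4, -1.6]
width: 0.064
gripper_force: 35.0
```

Run:
```python
from m import *
s=arm.get_state();T=tool(s);np.save('T14.npy',T);print(shift([.6202,-.0331,.176]),s['ee_rot'],s['force'],s['moment'])
w=arm.grab_frame('wrist')[:,:,::-1]; cv2.imwrite('pics/w14.png',w);g=cv2.cvtColor(w,cv2.COLOR_BGR2GRAY)
B=np.array([.6185,-.0332]);th=.078-np.pi;R2=np.array([[np.cos(th),-np.sin(th)],[np.sin(th),np.cos(th)]]);zt=T[2,3]-.026
def prof(a,b,z,n,B=B,R2=R2):
    P=[proj('wrist',[*(B+R2@(np.array(a)+(np.array(b)-np.array(a))*k)),z],T) for k in np.linspace(0,1,41)]
    v=np.array([cv2.getRectSubPix(g,(1,1),tuple(map(float,p)))[0,0] for p in P],float); print(n,P[0].round(),v.astype(int).tolist())
prof((.065,.01),(.085,.01),zt+.056,'held rear 65 +.5')
prof((.05,.042),(.05,.022),zt+.056,'held y+ 42 -.5')
prof((.05,-.042),(.05,-.022),zt+.056,'held y- -42 +.5')
prof((.085+.029,.01),(.065+.029,.01),.128,'box lip (114 -.5; nominal 114)')
```

```text
[-0.00200693  0.00014518  0.05687737] [-3.14111844 -0.00366783 -3.06341848] [-0.18448206 -0.40911662 -1.60891785] [ 0.08478668 -0.27597706 -0.01958786]
held rear 65 +.5 [291. 180.] [136, 140, 139, 139, 141, 140, 139, 140, 140, 140, 140, 141, 141, 144, 141, 127, 102, 144, 211, 219, 226, 173, 167, 110, 99, 101, 99, 105, 147, 149, 149, 148, 150, 148, 149, 148, 149, 149, 148, 144, 180]
held y+ 42 -.5 [206. 222.] [36, 35, 40, 38, 35, 34, 34, 37, 41, 41, 37, 36, 38, 40, 40, 37, 39, 38, 35, 37, 32, 117, 124, 128, 135, 133, 123, 114, 89, 75, 75, 75, 78, 74, 78, 77, 77, 78, 76, 77, 77]
held y- -42 +.5 [434. 222.] [193, 195, 194, 190, 195, 199, 198, 197, 194, 194, 192, 193, 198, 196, 197, 196, 198, 197, 194, 191, 192, 171, 122, 130, 134, 136, 132, 125, 113, 88, 83, 82, 84, 83, 84, 82, 80, 81, 82, 82, 81]
box lip (114 -.5; nominal 114) [305.  83.] [213, 221, 218, 193, 206, 218, 226, 226, 210, 176, 104, 82, 98, 158, 216, 243, 235, 233, 232, 232, 233, 233, 233, 234, 233, 233, 232, 231, 232, 233, 233, 232, 232, 232, 231, 231, 232, 231, 231, 231, 231]
```

nudge_tcp --offsets '[0.05, -0.001, 0, 0.02, 0, 0.05, -0.001, 0, 0.035, 0, 0.05, -0.001, 0, 0.043, 0, 0.05, -0.001, 0, 0.047, 0, 0.05, -0.001, 0, 0.051, 0, 0.05, -0.001, 0, 0.054, 0, 0.05, -0.001, 0, 0.057, 0, 0.05, -0.001, 0, 0.059, 0, 0.05, -0.001, 0, 0.059, 0, 0.05, -0.001, 0, 0.059, 0]'

```text
t: 23.63
eef_pos: [0.621, -0.0333, 0.1765]
ee_rot: [3.142, 0.001, -3.064]
force: [-1.2, 1.2, 2.4]
width: 0.0637
gripper_force: 35.0
```

```bash
python3 -c "
from h import *
s=arm.get_state();print(s['eef_pos'],s['force'],s['moment'])"
```

```text
[ 0.62096709 -0.03330332  0.17650045] [-1.22917543  1.16577001  2.42980021] [0.40621246 0.19030883 0.00104726]
```

Contact at 0.1765, the home height. One light press to confirm, then release and retreat.

nudge_tcp --offsets '[0.05, 0.001, 0, 0.001, 0, 0.05, 0.001, 0, 0.001, 0, 0.05, 0.001, 0, 0.001, 0]'

```text
t: 23.88
eef_pos: [0.6208, -0.0333, 0.1763]
ee_rot: [-3.142, 0.004, -3.063]
force: [-0.1, 1.1, 5.9]
width: 0.0641
gripper_force: 35.0
```

nudge_tcp --offsets '[0.05, 0, 0, -0.002, 0, 0.05, 0, 0, -0.002, 0, 0.088, 0, 0, -0.002, 0, 0.088, 0, 0, -0.002, 0, 0.088, 0, 0, -0.002, 0, 0.088, 0, 0, -0.002, 0, 0.088, 0, 0, -0.03, 0, 0.088, 0, 0, -0.07, 0, 0.088, 0, 0, -0.11, 0, 0.088, 0, 0, -0.13, 0, 0.088, 0, 0, -0.13, 0, 0.088, 0, 0, -0.13, 0, 0.088, 0, 0, -0.13, 0]'

```text
t: 24.97
eef_pos: [0.619, -0.0334, 0.3038]
ee_rot: [3.141, -0.001, -3.064]
force: [-0.5, 0.3, -1.0]
width: 0.0877
gripper_force: 0.0
```

Run:
```python
from m import *
s=arm.get_state();T=tool(s)
w=arm.grab_frame('wrist')[:,:,::-1]; cv2.imwrite('pics/w15.png',w);g=cv2.cvtColor(w,cv2.COLOR_BGR2GRAY)
sc=arm.grab_frame('scene')[:,:,::-1]; cv2.imwrite('pics/s15.png',sc);cv2.imwrite('pics/side15.png',arm.grab_frame('side')[:,:,::-1])
B=np.array([.6185,-.0332]);th=.078-np.pi;R2=np.array([[np.cos(th),-np.sin(th)],[np.sin(th),np.cos(th)]])
def prof(a,b,z,n):
    P=[proj('wrist',[*(B+R2@(np.array(a)+(np.array(b)-np.array(a))*k)),z],T) for k in np.linspace(0,1,41)]
    v=np.array([cv2.getRectSubPix(g,(1,1),tuple(map(float,p)))[0,0] for p in P],float); print(n,v.astype(int).tolist())
prof((.065,.01),(.085,.01),.206,'rear 65 +.5')
prof((-.085,.01),(-.065,.01),.178,'lip -85 +.5')
for x in (.06,-.01): prof((x,.042),(x,.022),.206,f'y+ 42 -.5 @{x}');prof((x,-.042),(x,-.022),.206,f'y- -42 +.5 @{x}')
a=cv2.imread('pics/scene0.png').astype(int); d=(abs(a-sc.astype(int)).max(2)>60).astype(np.uint8)
n,l,st,c=cv2.connectedComponentsWithStats(cv2.morphologyEx(d,cv2.MORPH_OPEN,np.ones((3,3),np.uint8)))
print([st[i].tolist() for i in range(1,n) if st[i,4]>15])
```

```text
rear 65 +.5 [123, 124, 121, 122, 123, 123, 124, 125, 124, 122, 124, 122, 111, 90, 91, 99, 112, 125, 130, 125, 109, 83, 79, 88, 105, 124, 128, 126, 131, 130, 128, 127, 130, 128, 127, 130, 129, 128, 129, 131, 129]
lip -85 +.5 [40, 34, 44, 60, 97, 148, 191, 229, 248, 247, 245, 243, 241, 240, 240, 240, 239, 238, 239, 241, 241, 237, 227, 207, 192, 189, 188, 193, 185, 156, 127, 99, 83, 83, 83, 83, 83, 83, 84, 87, 87]
y+ 42 -.5 @0.06 [110, 108, 109, 112, 110, 110, 110, 108, 111, 113, 114, 113, 113, 113, 111, 110, 112, 116, 112, 103, 99, 108, 114, 119, 121, 119, 109, 91, 64, 70, 73, 73, 73, 74, 72, 69, 103, 117, 122, 122, 121]
y- -42 +.5 @0.06 [110, 111, 113, 114, 116, 118, 117, 116, 116, 115, 118, 119, 118, 114, 117, 119, 115, 114, 112, 109, 113, 106, 102, 111, 116, 118, 117, 112, 90, 73, 66, 69, 69, 68, 69, 67, 78, 100, 115, 12
[... 558 characters left out ...]
7, 8, 4, 25], [300, 99, 11, 24, 147], [342, 100, 27, 35, 339], [1, 117, 39, 33, 615], [40, 127, 10, 9, 53], [0, 150, 93, 159, 8497], [152, 152, 13, 6, 57], [146, 157, 10, 16, 87], [338, 158, 5, 5, 21], [155, 161, 21, 21, 254], [314, 162, 23, 18, 181], [233, 175, 34, 22, 355], [257, 181, 16, 18, 147], [300, 180, 49, 32, 630], [266, 185, 33, 33, 501], [177, 211, 41, 40, 637], [270, 212, 37, 29, 445], [321, 212, 12, 8, 66], [267, 214, 8, 11, 66], [341, 215, 6, 7, 33], [314, 218, 6, 7, 31], [320, 229, 34, 22, 428], [306, 237, 6, 4, 20], [131, 260, 44, 43, 769], [157, 294, 62, 62, 1972], [0, 318, 84, 130, 6391], [149, 355, 4, 5, 17], [142, 361, 6, 6, 26], [88, 371, 9, 6, 35], [40, 452, 5, 6, 21]]
```

```bash
python3 -c "
from station import arm
print(arm.job_done())"
```

```text
the job is handed in; nothing more can be done
None
```

The three trays are stacked on the bolt tray in the order asked (carton, box, then the tipped-down empty tray), each turned end for end, sitting at its seated height with the gripper clear, and the job was handed in at about 25 s; the verdict was not shown.

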